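# Pack the sample boxes in a row and secure the case

## Task

Put all the sample boxes flat into the grey case in one straight, closed-up row: the first against the blue end wall, each next one touching its neighbour side to side, every box square to the case with one short end flush against the hinge wall. When the row is straight and closed up, shut the clear lid fully and turn the red turnbutton right across its edge to secure it. Leave the other things on the counter where they are.

Things in the scene. Friction and masses are not known exactly. Their poses are not given: they have to be found in the camera images.
- case: Sample case, fixed: low grey tray, inside 110 (x) by 290 mm (y), 32 deep; walls 6 thick, floor 6 and rim 38 mm above the counter. Origin: centre of underside, z up, x away from the robot to the hinge wall, y to the BLUE end wall (robot's left). Inner faces: hinge wall x +55, near wall x -55, blue wall y +145, other end y -145 mm. A block 36 x 44 mm, rim high, stands outside the near wall at y -60.
- lid (a joint): The case's clear flat lid, white border, 128 mm from hinge to free edge, 302 long, 6 thick, hinged on top of the hinge wall. 0 = shut on the rim (top 44 mm above the counter); 1.57 = upright; 1.85 = leaning back at its stop. Stiff hinge (0.22 N m): it stays where it is left. Starts open. A black knob, 20 mm wide and 22 high, is on its outer face near the free edge.
- lid_hinge (a point): Middle of the lid's hinge line, on the case 61 mm from its centre along x, 38 mm above the counter. The hinge line runs along the case's y.
- lid_edge (a point): Middle of the lid's free edge (moves with the lid), 128 mm from the hinge.
- lid_knob (a point): The middle of the lid's black knob (moves with the lid): 108 mm from the hinge, 75 mm from the lid's middle towards the blue end.
- turnbutton (a joint): Red bar on a vertical pivot in front of the case, 75 mm long, 14 wide, 8 thick (46 to 54 mm above the counter), with an upright peg (14 mm wide, top 78 mm above the counter) 56 mm from the pivot. 0 = bar along the case's +y, clear of the lid; grows clockwise seen from above; 1.57 = bar along the case's +x, right across the lid's edge; stop at 1.6. Light friction (0.03 N m): push the peg.
- turnbutton_pivot (a point): The turnbutton's pivot, 46 mm above the counter, on the block before the near wall: x = -82, y = -60 mm in the case's frame.
- turnbutton_peg (a point): The middle of the turnbutton's peg (moves with it), 66 mm above the counter.
- box1: A closed rigid sample box, white with a green lid: 64 mm long (its x), 38 mm wide (its y), 26 mm high, about 80 g. Origin: centre of its underside, z up. Both ends are alike. None from the start if it is absent in this run.
- box2: A closed rigid sample box, white with an orange lid: 64 mm long (its x), 38 mm wide (its y), 26 mm high, about 80 g. Origin: centre of its underside, z up. Both ends are alike. None from the start if it is absent in this run.
- box3: A closed rigid sample box, white with a green lid: 64 mm long (its x), 38 mm wide (its y), 26 mm high, about 80 g. Origin: centre of its underside, z up. Both ends are alike. None from the start if it is absent in this run.
- box4: A closed rigid sample box, white with a yellow lid: 64 mm long (its x), 38 mm wide (its y), 26 mm high, about 80 g. Origin: centre of its underside, z up. Both ends are alike. None from the start if it is absent in this run.
- box5: A closed rigid sample box, white with an orange lid: 64 mm long (its x), 38 mm wide (its y), 26 mm high, about 80 g. Origin: centre of its underside, z up. Both ends are alike. None from the start if it is absent in this run.
- box6: A closed rigid sample box, white with a yellow lid: 64 mm long (its x), 38 mm wide (its y), 26 mm high, about 80 g. Origin: centre of its underside, z up. Both ends are alike. None from the start if it is absent in this run.
- jar: A small closed amber jar with a red cap, 54 mm wide, 50 mm high, standing among the sample boxes; not part of the job. Origin: centre of its underside.
- beaker: A glass beaker, 70 mm wide, 60 mm high; not part of the job. Origin: centre of its underside.
- dish: A clear closed dish, 90 mm wide, 16 mm high; not part of the job. Origin: centre of its underside.
- spatula: A steel spatula 180 mm long, lying on the counter; not part of the job.
Mind the look-alikes: they are no part of the job. Leave any black or purple look-alike of the box3 alone. Leave any purple look-alike of the box5 alone.

How it is judged:
By the outcome, as a careful person would: the job done as asked, in the order asked, and still so for the second after the job is handed in, with the robot touching nothing.
Of box1, box2, box3, box4, box5, box6 only 5 to 6 are there at a start; the rules pass over those that are not, and their reading is None.
At some moment in a run one of box1, box2, box3, box4, box5, box6 may be knocked a few centimetres aside while the robot is not near it.
Once in a run the grip may slacken for a moment while it holds something.
It also fails if it takes over 210 s, if anything falls off the work surface, if the arm or the gripper's body presses on something with over 40 N, if the wrist force passes 120 N, or if a joint passes its speed limit or range.

## Robot

A 6-joint arm with a two-finger parallel gripper is mounted at the origin on the work surface. World frame = base frame: x ahead of the robot, y to its left, z up, the work surface at z = 0. Lengths are in m, angles in rad, forces in N, time in s.
With the tool pointing down it reaches from about 0.35 to 0.875 m from the base axis. Payload 4.2 kg.
Tool frame: the origin (TCP) lies midway between the tips of the shut fingers; the grasp point (between the pads) lies 19 mm behind it; z points along the fingers, x is the direction in which the jaws open and shut, and the axes are right-handed (so a half turn about z gives the same grasp; the last joint's range is limited). The gripper opens to 87 mm and grips with 3 to 60 N. Pads are 19 mm wide; open, the fingers measure 117 mm over their backs; the gripper's body (75 mm by 190 mm) begins 51 mm behind the grasp point.
Start: joints at [-1.005, 0.385, 0.008, 0, -1.194, -0.259], TCP at [0.189, -0.596, 0.223] pointing down, gripper open.
Joint ranges: [-3.14, 3.14], [-1.21, 2.06], [-1.07, 1.41], [-3.16, 2.05], [-2.99, -0.16], [-3.1, 3.1]. Speed limits (rad/s): [2.79, 2.79, 3.14, 3.14, 3.14, 3.14].

## Interface

Orientations are given as a unit quaternion [x, y, z, w].
In Python, from plant import r, eyes gives the robot as it stands.
- The arm moves only by the shell command python3 -m handwheel 'ROWS' [OPENING]. ROWS is JSON, a list of rows, each a list of 4 numbers: the shift along the tool's x, y, z in cm, then the turn about the tool's z in degrees. A call has 1 to 20 rows; each row is the pose to reach, as a shift and turn from the pose commanded when the call began, along the tool's axes at that moment; what a row does not reach only later rows make up. A row lasts 1/8 s, in which the tool goes at most 62.5 mm and 10.7 degrees, less where a joint would pass 70% of its speed; a pose out of reach is approached as far as the arm can. A call with a gripper value outside its range is refused whole. OPENING is the gripper command: -1 is shut, 1 is fully open, values between are in proportion, set as the call begins (- or left out, the last holds). The fingers move at their own pace and stop on an object; the grip force is fixed at half the most. Time passes only in rows, so rows that repeat a pose let the fingers close. It gives the time, the measured TCP pose, the force and the opening at its end, in the units of the state.
- r.sense(): the state, without advancing time (a new reading comes with each control period).
- eyes.camera(name): name is "scene" or "top"; returns a dict with "color" (384x512x3 uint8, blue, green, red), "depth" (384x512 float32, m along the optical axis (not along the pixel's ray), 0 where there is no reading), "fx", "fy", "cx", "cy" (pixels), "origin" and "attitude" of the camera in the world. Camera axes: x right, y down, z forward; pixel columns grow to the right and rows downward; lengths in m; the calibration is good to about 2 mm. A picture is of the moment at which its call begins.
- r.job_done(): hands the job in, once; it reports no verdict.
The state is a dict: "time": time; "joint_pos": joint angles; "joint_velocities": joint speeds; "effort": joint torques, N m; "position": TCP position; "tool_rot": TCP orientation; "contact_force": force on the tool from outside, world axes, zero at the start; "ft_torque": the same for the moment, N m; "finger_gap": finger opening in m.
Only numpy, scipy, OpenCV 4.12 (cv2) and the standard library are available. Lean on these libraries where they do the work, as an engineer would, in place of code of your own. Each camera call takes 0.05 s, during which the arm holds its last target. There are 200 camera calls.

## Working session

There is one attempt and no reset: what is moved stays moved. The work goes in short steps, Python scripts to look and compute and a shell command to move; the robot and the scene stay as the last step left them, time stands still between calls to the robot, and variables do not carry over. Pictures are saved under pics/ and viewed, about 12 in all and at most 16, crops included, and the job is handed in when it is done.

```bash
ls; mkdir -p pics
cat > h.py <<'E'
import numpy as np, cv2
from scipy.spatial.transform import Rotation as R
from plant import r, eyes
def rot(a):
    a=np.array(a,float)
    return a if a.shape==(3,3) else R.from_quat(a.ravel()).as_matrix()
def cam(n): return eyes.camera(n)
def world(c,u,v,z=None):
    d=np.array([(u-c['cx'])/c['fx'],(v-c['cy'])/c['fy'],1.0]); A=rot(c['attitude']); o=np.array(c['origin'])
    if z is None: return o+A@d*float(c['depth'][int(round(v)),int(round(u))])
    w=A@d; return o+w*(z-o[2])/w[2]
def proj(c,p):
    q=rot(c['attitude']).T@(np.array(p)-np.array(c['origin'])); return q[0]/q[2]*c['fx']+c['cx'],q[1]/q[2]*c['fy']+c['cy']
E
python3 - <<'E'
from h import *
for n in('scene','top'):
    c=cam(n); cv2.imwrite(f'pics/{n}0.png',c['color'] if n=='scene' else cv2.resize(c['color'],(800,600)))
    print(n,c['origin'],c['attitude'],c['fx'],c['cx'],c['cy'])
print(r.sense())
E
```

```text
pics
scene [ 1.37206569 -0.46826149  1.05700652] [ 0.79000351  0.47821329 -0.1984895  -0.32834192] 476.8768650135509 258.61013637943404 188.20979263353442
top [0.41825885 0.00262386 1.37210192] [ 0.70753349 -0.70521778  0.03804684 -0.0248332 ] 421.2543861836541 258.32879171625115 200.0870178391433
{'time': 0.1, 'joint_pos': array([-1.00541803e+00,  3.85495332e-01,  6.79230947e-03, -4.25929170e-04,
       -1.19401862e+00, -2.58595757e-01]), 'joint_velocities': array([ 0.00129357, -0.00162973,  0.00344614,  0.00138383, -0.00057365,
       -0.00126893]), 'effort': array([-7.41279637e-04, -3.91691494e+01,  1.87935734e+01,  4.23194200e+00,
        1.34569954e-02, -5.85948715e-05]), 'position': array([ 0.18859879, -0.59531041,  0.22157255]), 'tool_rot': array([ 5.90828283e-01,  8.06796737e-01,  5.35481010e-04, -8.24108419e-04]), 'contact_force': array([ 0.11045936, -0.26372211, -0.93710953]), 'ft_torque': array([-0.00486947, -0.02911074,  0.00973575]), 'finger_gap': 0.08701238596829908}
```

View pics/top0.png

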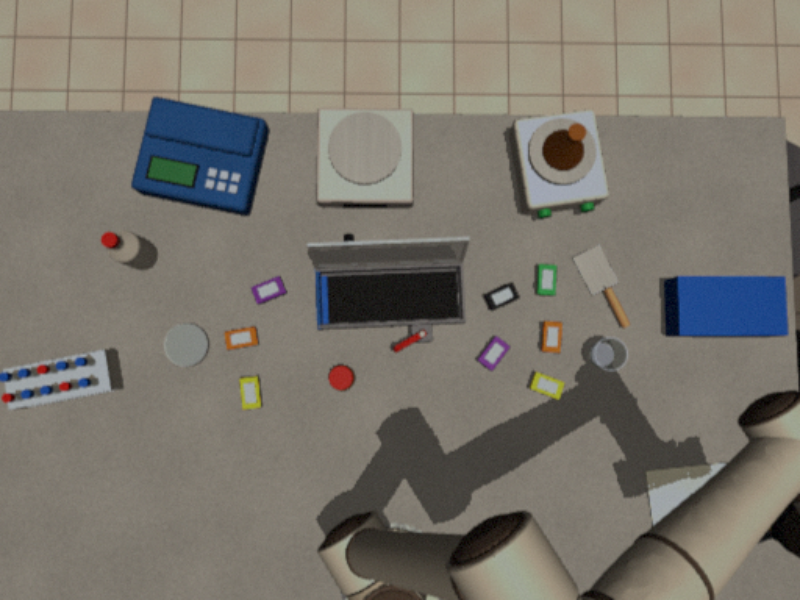

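View pics/scene0.png

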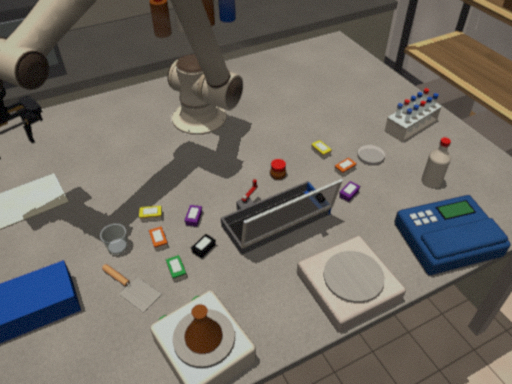

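Top view (800x600). Candidates: green (546,280), orange (552,337) and (241,338), and yellow (547,385) and (250,393) make five wanted boxes. The look-alikes are purple (268,290) and (493,353), and black (501,296). The jar is at (341,377). The case spans about (317..464, 270..327), with the blue end on the left.

```bash
cat >> h.py <<'E'
def boxes(c,zt=0.026):
    "lid-colour blobs -> world centre and long-axis angle (deg)"
    hsv=cv2.cvtColor(c['color'],cv2.COLOR_BGR2HSV); out=[]
    for n,lo,hi in(('green',45,80),('orange',6,18),('yellow',22,38)):
        m=cv2.inRange(hsv,(lo,120,70),(hi,255,255)); m=cv2.morphologyEx(m,cv2.MORPH_CLOSE,np.ones((9,9)))
        for k in cv2.findContours(m,cv2.RETR_EXTERNAL,cv2.CHAIN_APPROX_NONE)[0]:
            if not 100<cv2.contourArea(k)<450: continue
            p=np.array([world(c,*q,zt)[:2] for q in cv2.boxPoints(cv2.minAreaRect(k))])
            e=p[1]-p[0],p[2]-p[1]; L=sorted(map(np.linalg.norm,e)); a=max(e,key=np.linalg.norm)
            if L[1]>.09 or L[1]<.04: continue
            out.append((n,p.mean(0),np.degrees(np.arctan2(a[1],a[0]))%180,L))
    return out
E
python3 - <<'E'
from h import *
c=cam('top')
for b in boxes(c): print(b[0],b[1].round(4),round(b[2],1),np.round(b[3],3),[round(x*1.5625) for x in proj(c,[*b[1],.026])])
x,y,w,h=190,140,120,95
im=cv2.resize(c['color'][y:y+h,x:x+w],(w*6,h*6),interpolation=cv2.INTER_CUBIC); cv2.imwrite('pics/case0.png',im)
s=c['depth']
pts=np.array([world(c,u,v) for v in range(165,215) for u in range(195,305)])
for zl,zh in((.03,.045),(-.01,.003),(.003,.012)): 
    q=pts[(pts[:,2]>zl)&(pts[:,2]<zh)]; print(zl,len(q),q.min(0).round(3),q.max(0).round(3))
q=pts[(pts[:,2]>.03)&(pts[:,2]<.045)]
E
```

```text
green [ 0.6098 -0.3174] 179.0 [0.036 0.062] [546, 279]
orange [0.486  0.3104] 99.8 [0.038 0.064] [240, 338]
orange [ 0.4907 -0.3257] 174.7 [0.04  0.062] [551, 336]
yellow [0.3761 0.2889] 7.0 [0.039 0.065] [250, 392]
yellow [ 0.3906 -0.3142] 69.6 [0.038 0.066] [546, 385]
0.03 706 [ 0.493 -0.146  0.03 ] [0.643 0.158 0.045]
-0.01 1036 [ 0.494 -0.174 -0.008] [0.658 0.186 0.003]
0.003 2912 [ 0.494 -0.173  0.003] [0.657 0.185 0.012]
```

View pics/case0.png

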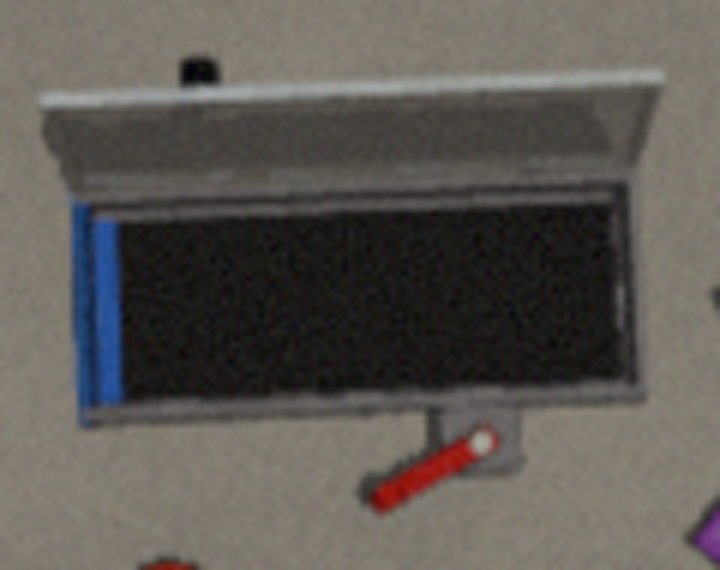

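Crop: case near rim edge runs from (82,424) to (643,400) and the blue end's outer edge from (75,203) to (82,424). The pivot is at (482,440), and the turnbutton points to (380,502), below zero angle. The box sizes come out right (about 38x64). Now for the case frame and the move helper.

```bash
cat >> h.py <<'E'
CASE=None
def plan(x,y,z,jaw=None):
    "shift (cm, tool axes) and turn (deg) from the present pose to world x,y,z with jaw direction angle jaw (mod 180)"
    s=r.sense(); A=rot(s['tool_rot']); d=A.T@(np.array([x,y,z])-s['position'])*100
    phi=np.degrees(np.arctan2(A[1,0],A[0,0])); t=0 if jaw is None else (phi-jaw+90)%180-90
    print(f"to ({x:.3f},{y:.3f},{z:.3f}): {d.round(2)} turn {t:.1f} (j6 {s['joint_pos'][5]:.2f})  t={s['time']:.1f}")
E
python3 - <<'E'
from h import *
c=cam('top')
def w(u,v,z): return world(c,190+(u+.5)/6-.5,140+(v+.5)/6-.5,z)
a,b,d=w(82,424,.038),w(643,400,.038),w(75,203,.038); P=w(482,440,.054); T=w(380,502,.054)
print('nearL',a,'nearR',b,'farL',d,'len',np.linalg.norm(a-b))
yv=(a-b)[:2]; ang=np.degrees(np.arctan2(-yv[0],yv[1])); print('case angle',ang)
ex=np.array([np.cos(np.radians(ang)),np.sin(np.radians(ang))]); ey=np.array([-ex[1],ex[0]])
C=(a+b)[:2]/2+ex*.061; print('C from rim',C,'from pivot',P[:2]+.082*ex+.060*ey)
t=(T-P)[:2]; print('button',np.degrees(np.arctan2(t@ex,t@ey)),np.linalg.norm(t))
# lid edge
l=w(45,101,.161),w(662,76,.161); print('lid edge',l,[( (q[:2]-C)@ex,(q[:2]-C)@ey) for q in l])
print('jar',world(c,341/1.5625,377/1.5625,.05),'beaker',world(c,608/1.5625,354/1.5625,.05))
plan(.6098,-.3174,.15,89)
E
```

```text
nearL [0.50428814 0.15211254 0.038     ] nearR [ 0.51812324 -0.14449217  0.038     ] farL [0.62198299 0.15747701 0.038     ] len 0.29692720812847534
case angle 2.6706216355342636
C from rim [0.57213944 0.00665243] from pivot [0.57476034 0.00543071]
button -28.784642004255403 0.06233733606059466
lid edge (array([0.65299577, 0.15840647, 0.161     ]), array([ 0.66716088, -0.14109673,  0.161     ])) [(np.float64(0.087839381126354), np.float64(0.14782177223098264)), (np.float64(0.08803397861276267), np.float64(-0.15201615132507407))]
jar [0.40674091 0.10276565 0.05      ] beaker [ 0.45414991 -0.43453639  0.05      ]
to (0.610,-0.317,0.150): [13.79 48.55  7.2 ] turn 18.6 (j6 -0.26)  t=0.2
```

```bash
python3 -m handwheel '[[13.8,48.5,7.2,9],[13.8,48.5,7.2,18.6],[13.8,48.5,7.2,18.6],[13.8,48.5,7.2,18.6],[13.8,48.5,7.2,18.6],[13.8,48.5,7.2,18.6],[13.8,48.5,7.2,18.6],[13.8,48.5,7.2,18.6],[13.8,48.5,7.2,18.6],[13.8,48.5,7.2,18.6],[13.8,48.5,7.2,18.6]]' 0.3
python3 - <<'E'
from h import *
plan(.610,-.3174,.006,89)
E
```

```text
time: 1.58
position: [0.6083, -0.3188, 0.1509]
tool_rot: [0.714, 0.7, -0.0, -0.0]
contact_force: [-0.2, -0.1, 0.1]
finger_gap: 0.0565
to (0.610,-0.317,0.006): [ 0.14  0.17 14.49] turn -0.1 (j6 -1.34)  t=1.6
```

```bash
python3 -m handwheel '[[0.1,0.2,6,0],[0.1,0.2,11,0],[0.1,0.2,14.4,0],[0.1,0.2,14.4,0],[0.1,0.2,14.4,0]]'
python3 -m handwheel '[[0,0,0,0],[0,0,0,0],[0,0,0,0],[0,0,0,0]]' -1
python3 -m handwheel '[[0,0,-6,0],[0,0,-12,0],[0,0,-19,0],[0,0,-19,0],[0,0,-19,0]]'
python3 - <<'E'
from h import *
def cw(x,y): a=np.radians(2.65); return .573+x*np.cos(a)-y*np.sin(a), .006+x*np.sin(a)+y*np.cos(a)
plan(*cw(.020,.106),.195,92.65)
plan(*cw(.020,.106),.015,92.65)
c=cam('top')
for b in boxes(c): print(b[0],b[1].round(4),round(b[2],1))
E
sed -i '/^CASE/d' h.py
cat >> h.py <<'E'
def cw(x,y): a=np.radians(2.65); return .573+x*np.cos(a)-y*np.sin(a), .006+x*np.sin(a)+y*np.cos(a)
E
```

```text
time: 2.2
position: [0.6118, -0.318, 0.0086]
tool_rot: [0.714, 0.7, 0.0, 0.001]
contact_force: [0.2, 0.1, 0.3]
finger_gap: 0.0567
time: 2.7
position: [0.6119, -0.3169, 0.0076]
tool_rot: [0.713, 0.701, 0.0, 0.001]
contact_force: [-1.8, 0.0, 5.1]
finger_gap: 0.0379
time: 3.32
position: [0.6112, -0.3163, 0.1963]
tool_rot: [0.713, 0.701, 0.0, -0.0]
contact_force: [0.1, -0.5, -1.9]
finger_gap: 0.0382
to (0.588,0.113,0.195): [42.87 -3.09  0.17] turn -3.7 (j6 -1.34)  t=3.3
to (0.588,0.113,0.015): [42.85 -3.09 18.17] turn -3.7 (j6 -1.34)  t=3.3
orange [0.4864 0.3099] 100.6
orange [ 0.4906 -0.3257] 175.0
yellow [0.3763 0.2889] 7.0
yellow [ 0.3916 -0.314 ] 69.6
```

```bash
python3 -m handwheel '[[6,-3,0,-3.7],[12,-3.1,0,-3.7],[18,-3.1,0,-3.7],[24,-3.1,0,-3.7],[30,-3.1,0,-3.7],[36,-3.1,0,-3.7],[42.9,-3.1,0,-3.7],[42.9,-3.1,0,-3.7],[42.9,-3.1,0,-3.7],[42.9,-3.1,0,-3.7],[42.9,-3.1,6,-3.7],[42.9,-3.1,12,-3.7],[42.9,-3.1,16,-3.7],[42.9,-3.1,17.5,-3.7],[42.9,-3.1,17.9,-3.7],[42.9,-3.1,17.9,-3.7]]'
python3 - <<'E'
from h import *
plan(*cw(.020,.106),.0135,92.65)
c=cam('scene'); u,v=map(int,proj(c,[.573,.05,.03])); v0,u0=max(v-75,0),max(u-100,0)
cv2.imwrite('pics/s1.png',cv2.resize(c['color'][v0:v0+150,u0:u0+200],(800,600),interpolation=cv2.INTER_CUBIC))
E
```

```text
time: 5.38
position: [0.5893, 0.1128, 0.0191]
tool_rot: [0.69, 0.723, 0.001, 0.001]
contact_force: [-0.1, 0.6, -0.5]
finger_gap: 0.0383
to (0.588,0.113,0.013): [ 0.01 -0.13  0.56] turn 0.0 (j6 -1.98)  t=5.4
```

View pics/s1.png

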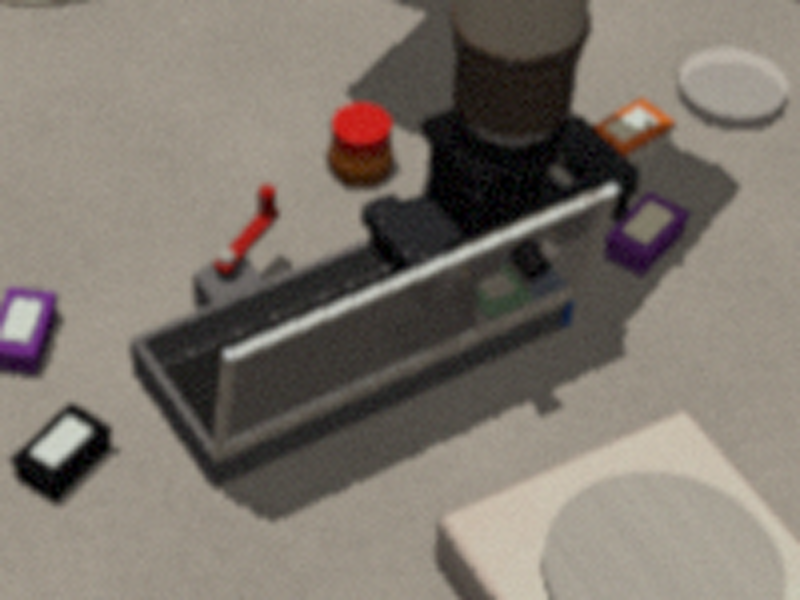

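The green box is between the fingers inside the case, at the blue end (500,295), and the lid is clear of the body. Next: lower it, press it to the hinge wall, release.

```bash
python3 -m handwheel '[[0,0,0.5,0],[0,0.3,0.5,0],[0,0.6,0.5,0],[0,0.9,0.5,0],[0,0.9,0.5,0]]'
python3 -m handwheel '[[0,0,0,0],[0,0,0,0]]' -0.03
python3 -m handwheel '[[0,0,-3,0],[0,0,-3.8,0],[0,0,-3.8,0]]'
python3 -m handwheel '[[-4.5,-0.4,0,0],[-4.5,-0.4,0,0],[-4.5,-0.4,0,0]]' -1
python3 -m handwheel '[[0,0,3.7,0],[0,0,3.7,0],[0,0,3.7,0]]'
python3 - <<'E'
from h import *
s=r.sense();a=np.radians(2.65);d=s['position'][:2]-[.573,.006];print('case xy',d@[np.cos(a),np.sin(a)],d@[-np.sin(a),np.cos(a)],s['position'][2])
E
```

```text
time: 6.05
position: [0.5937, 0.1127, 0.0136]
tool_rot: [0.69, 0.723, -0.003, -0.002]
contact_force: [-10.0, 2.5, 11.9]
finger_gap: 0.0381
time: 6.3
position: [0.5978, 0.1134, 0.0129]
tool_rot: [0.69, 0.724, 0.001, 0.0]
contact_force: [0.9, -0.5, -0.3]
finger_gap: 0.0416
time: 6.68
position: [0.5975, 0.1133, 0.0508]
tool_rot: [0.69, 0.723, 0.001, 0.0]
contact_force: [-0.1, 0.5, -0.5]
finger_gap: 0.0423
time: 7.05
position: [0.595, 0.0678, 0.0497]
tool_rot: [0.691, 0.723, -0.0, -0.0]
contact_force: [-0.4, 0.6, 0.3]
finger_gap: 0.0197
time: 7.42
position: [0.5958, 0.0686, 0.0141]
tool_rot: [0.69, 0.724, 0.0, 0.0]
contact_force: [0.6, 0.5, 0.2]
finger_gap: 0.0012
case xy 0.025674032055624976 0.061476320221663994 0.014055699796385681
```

```bash
python3 -m handwheel '[[1,0,0,0],[1.5,0,0,0],[2,0,0,0],[2.5,0,0,0],[2.8,0,0,0],[3.1,0,0,0],[3.3,0,0,0],[3.5,0,0,0],[3.6,0,0,0]]'
python3 - <<'E'
from h import *
s=r.sense();a=np.radians(2.65);d=s['position'][:2]-[.573,.006];print('case xy',d@[np.cos(a),np.sin(a)],d@[-np.sin(a),np.cos(a)],s['contact_force'])
E
```

```text
time: 8.55
position: [0.5935, 0.104, 0.0135]
tool_rot: [0.69, 0.723, -0.0, -0.0]
contact_force: [0.1, -0.8, 0.9]
finger_gap: 0.0006
case xy 0.02501022884416663 0.09695373111294792 [ 0.0596049  -0.84608007  0.94995973]
```

```bash
python3 -m handwheel '[[0.2,0,0,0],[0.4,0,0,0],[0.6,0,0,0],[0.6,0,0,0]]'
python3 - <<'E'
from h import *
s=r.sense();a=np.radians(2.65);d=s['position'][:2]-[.573,.006];print('case xy',d@[np.cos(a),np.sin(a)],d@[-np.sin(a),np.cos(a)],s['contact_force'])
c=cam('top')
cv2.imwrite('pics/t2.png',cv2.resize(c['color'][140:235,190:310],(720,570),interpolation=cv2.INTER_CUBIC))
E
```

```text
time: 9.05
position: [0.5933, 0.106, 0.0136]
tool_rot: [0.691, 0.723, -0.002, 0.001]
contact_force: [4.5, -14.2, 0.2]
finger_gap: 0.0005
case xy 0.024865863576048055 0.09897172661818111 [  4.53511304 -14.217996     0.24592258]
```

View pics/t2.png

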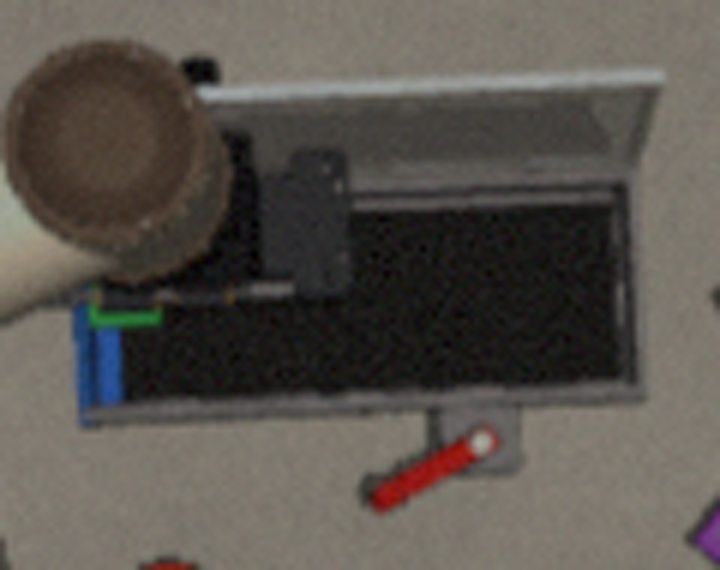

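Green is now against the blue wall (its edge is at pixel (92..162,317)), with 14 N of push felt. Next is the right orange box.

```bash
python3 -m handwheel '[[-0.6,0,0,0],[-0.8,0,-6,0],[-0.8,0,-12,0],[-0.8,0,-18,0],[-0.8,0,-18,0]]'
python3 - <<'E'
from h import *
c=cam('top')
for b in boxes(c): print(b[0],b[1].round(4),round(b[2],1))
plan(.4907,-.3257,.12,85)
E
```

```text
time: 9.72
position: [0.5967, 0.1035, 0.2]
tool_rot: [0.69, 0.724, 0.006, 0.003]
contact_force: [-0.1, -0.4, -0.2]
finger_gap: 0.0004
orange [ 0.4912 -0.3257] 175.0
orange [ 0.552  -0.4611] 26.8
yellow [ 0.3915 -0.3139] 69.6
to (0.491,-0.326,0.120): [-42.36 -12.45   7.43] turn 7.7 (j6 -1.96)  t=9.8
```

```bash
python3 -m handwheel '[[-6,-1,0,0],[-12,-3,0,4],[-18,-5,0,7.7],[-24,-7,0,7.7],[-30,-9,0,7.7],[-36,-11,0,7.7],[-42.4,-12.4,4,7.7],[-42.4,-12.4,7.4,7.7],[-42.4,-12.4,7.4,7.7],[-42.4,-12.4,7.4,7.7],[-42.4,-12.4,7.4,7.7]]' 0.3
python3 - <<'E'
from h import *
plan(.491,-.3257,.0065,85)
E
```

```text
time: 11.15
position: [0.491, -0.3268, 0.1213]
tool_rot: [0.737, 0.676, 0.001, 0.001]
contact_force: [0.1, 0.3, 0.2]
finger_gap: 0.0566
to (0.491,-0.326,0.006): [ 0.12 -0.05 11.48] turn 0.1 (j6 -1.34)  t=11.2
```

```bash
python3 -m handwheel '[[0.1,0,6,0],[0.1,0,10.5,0],[0.1,0,11.4,0],[0.1,0,11.4,0],[0.1,0,11.4,0]]'
python3 -m handwheel '[[0,0,0,0],[0,0,0,0],[0,0,0,0],[0,0,0,0]]' -1
python3 -m handwheel '[[0,0,-6,0],[0,0,-12,0],[0,0,-19,0],[0,0,-19,0],[0,0,-19,0]]'
python3 - <<'E'
from h import *
plan(*cw(.019,.068),.0185,92.65)
E
```

```text
time: 11.78
position: [0.4916, -0.3269, 0.008]
tool_rot: [0.737, 0.676, 0.001, 0.002]
contact_force: [-0.8, 0.7, -0.3]
finger_gap: 0.0567
time: 12.28
position: [0.4899, -0.3265, 0.0061]
tool_rot: [0.737, 0.675, 0.0, 0.0]
contact_force: [-1.1, 2.1, 5.0]
finger_gap: 0.0378
time: 12.9
position: [0.4893, -0.3261, 0.1952]
tool_rot: [0.738, 0.675, 0.0, -0.0]
contact_force: [-0.1, 0.2, -0.8]
finger_gap: 0.0377
to (0.589,0.075,0.018): [40.79  6.39 17.71] turn -7.7 (j6 -1.35)  t=12.9
```

```bash
python3 -m handwheel '[[6,1,0,0],[12,3,0,-4],[18,5,0,-7.7],[24,6.4,0,-7.7],[30,6.4,0,-7.7],[36,6.4,0,-7.7],[40.8,6.4,0,-7.7],[40.8,6.4,0,-7.7],[40.8,6.4,0,-7.7],[40.8,6.4,6,-7.7],[40.8,6.4,12,-7.7],[40.8,6.4,16,-7.7],[40.8,6.4,17.7,-7.7],[40.8,6.4,17.7,-7.7],[40.8,6.4,17.7,-7.7]]'
python3 - <<'E'
from h import *
plan(*cw(.019,.068),.0125,92.65)
E
```

```text
time: 14.78
position: [0.5906, 0.0745, 0.0204]
tool_rot: [0.69, 0.723, 0.002, 0.001]
contact_force: [0.1, -0.7, -0.8]
finger_gap: 0.0377
to (0.589,0.075,0.013): [ 0.04 -0.18  0.79] turn 0.0 (j6 -1.92)  t=14.8
```

```bash
python3 -m handwheel '[[0,0,0.7,0],[0,0.2,0.7,0],[0,0.5,0.7,0],[0,0.8,0.7,0],[0,0.8,0.7,0]]'
python3 -m handwheel '[[0,0,0,0],[0,0,0,0]]' -0.03
python3 -m handwheel '[[0,0,-3,0],[0,0,-3.8,0],[0,0,-3.8,0]]'
python3 -m handwheel '[[-4.5,-0.3,0,0],[-4.5,-0.3,0,0],[-4.5,-0.3,0,0],[-4.5,-0.3,0,0]]' -1
python3 -m handwheel '[[0,0,3.8,0],[0,0,3.8,0],[0,0,3.8,0]]'
python3 -m handwheel '[[0.5,0,0,0],[1,0,0,0],[1.5,0,0,0],[2,0,0,0],[2.5,0,0,0],[3,0,0,0],[3.5,0,0,0],[3.8,0,0,0],[4.0,0,0,0],[4.2,0,0,0],[4.2,0,0,0]]'
cat >> h.py <<'E'
def incase():
    s=r.sense();a=np.radians(2.65);d=s['position'][:2]-[.573,.006];print('case xy',np.round([d@[np.cos(a),np.sin(a)],d@[-np.sin(a),np.cos(a)]],4),s['position'][2].round(4),s['contact_force'].round(1))
E
python3 -c "
from h import *
incase()"
```

```text
time: 15.4
position: [0.5928, 0.0746, 0.0122]
tool_rot: [0.691, 0.723, -0.004, -0.003]
contact_force: [-13.1, 3.3, 11.9]
finger_gap: 0.0376
time: 15.65
position: [0.598, 0.0751, 0.0119]
tool_rot: [0.69, 0.724, 0.001, 0.001]
contact_force: [0.8, 0.7, -0.3]
finger_gap: 0.0417
time: 16.02
position: [0.5976, 0.0749, 0.0499]
tool_rot: [0.691, 0.723, 0.001, 0.0]
contact_force: [0.2, -0.1, -1.0]
finger_gap: 0.0423
time: 16.52
position: [0.5962, 0.0303, 0.0491]
tool_rot: [0.69, 0.724, -0.0, -0.0]
contact_force: [0.1, -0.6, -0.6]
finger_gap: 0.01
time: 16.9
position: [0.5969, 0.0302, 0.0122]
tool_rot: [0.69, 0.724, 0.0, 0.0]
contact_force: [0.1, 1.0, 0.7]
finger_gap: -0.0001
time: 18.27
position: [0.5944, 0.068, 0.0118]
tool_rot: [0.691, 0.723, -0.002, 0.001]
contact_force: [4.7, -15.6, 3.1]
finger_gap: 0.0
case xy [0.0243 0.061 ] 0.0118 [  4.7 -15.6   3.1]
```

```bash
python3 -m handwheel '[[-0.6,0,0,0],[-0.8,0,-6,0],[-0.8,0,-12,0],[-0.8,0,-18,0],[-0.8,0,-18,0]]'
python3 - <<'E'
from h import *
c=cam('top')
for b in boxes(c): print(b[0],b[1].round(4),round(b[2],1))
plan(.3915,-.314,.12,159.6)
E
```

```text
time: 18.9
position: [0.5976, 0.0653, 0.1974]
tool_rot: [0.69, 0.724, 0.006, 0.003]
contact_force: [0.2, 0.2, 0.5]
finger_gap: 0.0005
orange [ 0.5519 -0.4608] 25.4
yellow [ 0.3915 -0.3139] 68.4
to (0.392,-0.314,0.120): [-36.91 -22.21   7.16] turn -66.9 (j6 -1.90)  t=18.9
```

```bash
python3 -m handwheel '[[-5,-3,0,-10],[-10,-6,0,-20],[-15,-9,0,-30],[-20,-12,0,-40],[-25,-15,0,-50],[-30,-18,0,-60],[-37,-22.2,4,-66.5],[-37,-22.2,7.2,-66.5],[-37,-22.2,7.2,-66.5],[-37,-22.2,7.2,-66.5],[-37,-22.2,7.2,-66.5],[-37,-22.2,7.2,-66.5]]' 0.3
python3 - <<'E'
from h import *
plan(.3915,-.314,.0065,159.2)
E
```

```text
time: 20.45
position: [0.3913, -0.3158, 0.1205]
tool_rot: [0.18, 0.984, -0.0, 0.001]
contact_force: [-0.2, -0.1, 0.6]
finger_gap: 0.0564
to (0.392,-0.314,0.006): [ 0.07  0.18 11.4 ] turn 0.1 (j6 -0.01)  t=20.4
```

```bash
python3 -m handwheel '[[0.1,0.2,6,0],[0.1,0.2,10.5,0],[0.1,0.2,11.4,0],[0.1,0.2,11.4,0],[0.1,0.2,11.4,0]]'
python3 -m handwheel '[[0,0,0,0],[0,0,0,0],[0,0,0,0],[0,0,0,0]]' -1
python3 -m handwheel '[[0,0,-6,0],[0,0,-12,0],[0,0,-19,0],[0,0,-19,0],[0,0,-19,0]]'
python3 - <<'E'
from h import *
plan(*cw(.019,.030),.0185,92.65)
E
```

```text
time: 21.08
position: [0.3916, -0.3146, 0.0074]
tool_rot: [0.18, 0.984, -0.0, 0.002]
contact_force: [-0.5, -0.4, -0.1]
finger_gap: 0.0568
time: 21.58
position: [0.3898, -0.314, 0.0061]
tool_rot: [0.181, 0.984, -0.0, -0.0]
contact_force: [-2.0, 1.3, 5.9]
finger_gap: 0.0379
time: 22.2
position: [0.3896, -0.3137, 0.1952]
tool_rot: [0.181, 0.983, 0.0, 0.0]
contact_force: [0.4, -0.2, -1.8]
finger_gap: 0.0377
to (0.591,0.037,0.018): [-6.3 39.9 17.7] turn 66.5 (j6 -0.01)  t=22.2
```

```bash
python3 -m handwheel '[[-1,6,0,10],[-2,12,0,20],[-3,18,0,30],[-4,24,0,40],[-5,30,0,50],[-6,36,0,60],[-6.3,39.9,0,66.5],[-6.3,39.9,0,66.5],[-6.3,39.9,0,66.5],[-6.3,39.9,6,66.5],[-6.3,39.9,12,66.5],[-6.3,39.9,16,66.5],[-6.3,39.9,17.6,66.5],[-6.3,39.9,17.6,66.5],[-6.3,39.9,17.6,66.5]]'
python3 - <<'E'
from h import *
plan(*cw(.019,.030),.0125,92.65)
E
```

```text
time: 24.08
position: [0.5921, 0.0365, 0.0214]
tool_rot: [0.69, 0.723, 0.001, 0.001]
contact_force: [-0.7, -0.4, -0.5]
finger_gap: 0.0375
to (0.591,0.037,0.013): [ 0.04 -0.15  0.89] turn 0.0 (j6 -1.86)  t=24.1
```

```bash
python3 -m handwheel '[[0,0,0.8,0],[0,0.2,0.8,0],[0,0.5,0.8,0],[0,0.8,0.8,0],[0,0.8,0.8,0]]'
python3 -m handwheel '[[0,0,0,0],[0,0,0,0]]' -0.03
python3 -m handwheel '[[0,0,-3,0],[0,0,-3.8,0],[0,0,-3.8,0]]'
python3 -m handwheel '[[-4.5,-0.3,0,0],[-4.5,-0.3,0,0],[-4.5,-0.3,0,0],[-4.5,-0.3,0,0]]' -1
python3 -m handwheel '[[0,0,3.8,0],[0,0,3.8,0],[0,0,3.8,0]]'
python3 -m handwheel '[[0.5,0,0,0],[1,0,0,0],[1.5,0,0,0],[2,0,0,0],[2.5,0,0,0],[3,0,0,0],[3.5,0,0,0],[3.8,0,0,0],[4.0,0,0,0],[4.3,0,0,0],[4.3,0,0,0]]'
python3 -c "
from h import *
incase()"
python3 -m handwheel '[[-0.6,0,0,0],[-0.8,0,-6,0],[-0.8,0,-12,0],[-0.8,0,-18,0],[-0.8,-10,-18,0],[-0.8,-10,-18,0]]'
python3 - <<'E'
from h import *
c=cam('top')
for b in boxes(c): print(b[0],b[1].round(4),round(b[2],1))
cv2.imwrite('pics/t3.png',cv2.resize(c['color'][140:260,130:330],(800,480),interpolation=cv2.INTER_CUBIC))
plan(.4864,.31,.12,190.4)
E
```

```text
time: 24.7
position: [0.5937, 0.0365, 0.0121]
tool_rot: [0.691, 0.723, -0.004, -0.003]
contact_force: [-13.4, 3.5, 11.1]
finger_gap: 0.0376
time: 24.95
position: [0.5996, 0.0371, 0.012]
tool_rot: [0.69, 0.724, 0.001, 0.001]
contact_force: [0.4, 1.5, -0.0]
finger_gap: 0.0415
time: 25.32
position: [0.5991, 0.037, 0.0498]
tool_rot: [0.69, 0.723, 0.001, 0.0]
contact_force: [0.2, 0.1, -0.5]
finger_gap: 0.0421
time: 25.82
position: [0.5977, -0.0076, 0.0491]
tool_rot: [0.69, 0.724, -0.0, -0.0]
contact_force: [-0.0, 0.3, 0.3]
finger_gap: 0.0102
time: 26.2
position: [0.5984, -0.0078, 0.0122]
tool_rot: [0.69, 0.724, 0.0, 0.0]
contact_force: [-0.0, -0.4, 0.4]
finger_gap: 0.0002
time: 27.58
position: [0.5959, 0.0301, 0.0118]
tool_rot: [0.691, 0.723, -0.002, 0.001]
contact_force: [3.8, -20.5, 2.3]
finger_gap: 0.0
case xy [0.024 0.023] 0.0118 [  3.8 -20.5   2.3]
time: 28.32
position: [0.494, 0.0228, 0.1917]
tool_rot: [0.69, 0.723, 0.001, -0.001]
contact_force: [0.0, -0.3, 0.9]
finger_gap: 0.0005
green [0.5929 0.133 ] 0.7
orange [0.5158 0.3372] 101.7
orange [ 0.5522 -0.4614] 25.4
orange [0.6012 0.0948] 6.8
to (0.486,0.310,0.120): [28.77  1.06  7.18] turn 82.2 (j6 -1.90)  t=28.4
```

View pics/t3.png

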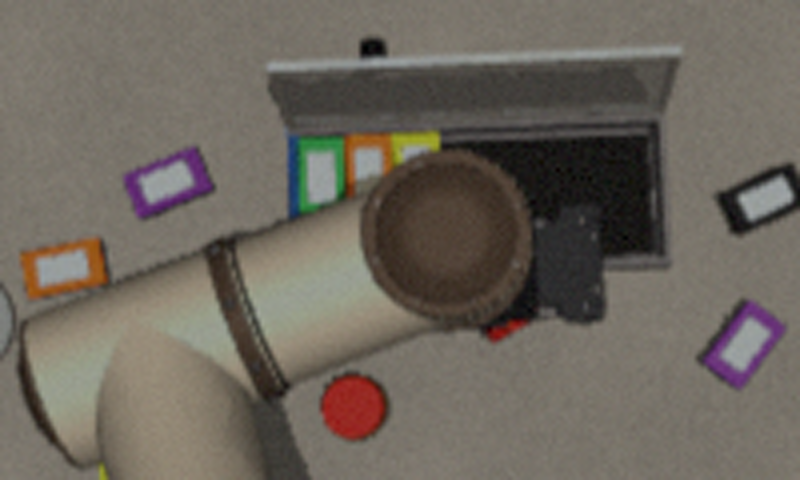

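The orange box on the left has been knocked aside to (64,268), which is world (0.516,0.337). The row of green, orange and yellow boxes looks straight along the hinge wall. I'll go to orange's new pose, with jaws at 191.7 deg.

```bash
python3 -c "
from h import *
plan(.5158,.3372,.12,191.7)"
python3 -m handwheel '[[4,0,0,-10],[8,0,0,-20],[12,1,0,-30],[16,2,0,-40],[20,3,0,-50],[24,3.5,0,-60],[28,3.6,0,-70],[31.3,3.6,0,-80],[31.3,3.6,0,-90],[31.3,3.6,3,-99],[31.3,3.6,7,-99],[31.3,3.6,7,-99],[31.3,3.6,7,-99]]' 0.3
python3 - <<'E'
from h import *
plan(.5158,.3372,.0065,11.7)
c=cam('top')
for b in boxes(c): print(b[0],b[1].round(4),round(b[2],1))
E
```

```text
to (0.516,0.337,0.120): [31.35  4.12  7.17] turn 80.9 (j6 -1.90)  t=28.4
time: 30.0
position: [0.5182, 0.3373, 0.1226]
tool_rot: [-0.102, 0.995, 0.0, 0.001]
contact_force: [-0.3, -0.4, 0.3]
finger_gap: 0.0567
to (0.516,0.337,0.006): [ 0.26  0.03 11.61] turn 0.0 (j6 -0.63)  t=30.0
green [0.5897 0.133 ] 0.7
orange [0.5175 0.3322] 101.7
orange [ 0.5522 -0.4614] 25.4
orange [0.593 0.095] 3.5
yellow [0.3764 0.2888] 7.6
yellow [0.5949 0.056 ] 0.4
```

```bash
python3 -m handwheel '[[0.2,0,6,0],[0.2,0,10.5,0],[0.2,0,11.6,0],[0.2,0,11.6,0],[0.2,0,11.6,0]]'
python3 -m handwheel '[[0,0,0,0],[0,0,0,0],[0,0,0,0],[0,0,0,0]]' -1
python3 -m handwheel '[[0,0,-6,0],[0,0,-12,0],[0,0,-19,0],[0,0,-19,0],[0,0,-19,0]]'
python3 - <<'E'
from h import *
plan(*cw(.018,-.008),.0185,92.65)
E
```

```text
time: 30.68
position: [0.5171, 0.3374, 0.0082]
tool_rot: [-0.102, 0.995, 0.002, 0.002]
contact_force: [-0.1, -0.0, 0.1]
finger_gap: 0.0568
time: 31.18
position: [0.5157, 0.3361, 0.0062]
tool_rot: [-0.102, 0.995, 0.0, 0.0]
contact_force: [-1.5, -0.6, 4.6]
finger_gap: 0.0379
time: 31.8
position: [0.5152, 0.3359, 0.1953]
tool_rot: [-0.102, 0.995, 0.0, -0.0]
contact_force: [0.1, -0.4, -1.9]
finger_gap: 0.0377
to (0.591,-0.001,0.018): [ -0.65 -34.56  17.66] turn -81.0 (j6 -0.64)  t=31.8
```

```bash
python3 -m handwheel '[[0,-4,0,10],[0,-8,0,20],[0,-12,0,30],[-0.2,-16,0,40],[-0.3,-20,0,50],[-0.4,-24,0,60],[-0.6,-28,0,70],[-0.6,-32,0,80],[-0.6,-34.5,0,90],[-0.6,-34.5,0,99],[-0.6,-34.5,0,99],[-0.6,-34.5,0,99],[-0.6,-34.5,6,99],[-0.6,-34.5,12,99],[-0.6,-34.5,16,99],[-0.6,-34.5,17.6,99],[-0.6,-34.5,17.6,99],[-0.6,-34.5,17.6,99]]'
python3 - <<'E'
from h import *
plan(*cw(.018,-.008),.0125,92.65)
E
```

```text
time: 34.05
position: [0.5916, -0.0004, 0.0208]
tool_rot: [0.69, 0.724, 0.0, 0.0]
contact_force: [-1.8, -0.4, -2.2]
finger_gap: 0.0378
to (0.591,-0.001,0.013): [-0.07 -0.03  0.83] turn 0.1 (j6 -1.80)  t=34.0
```

```bash
python3 -m handwheel '[[0,0,0.8,0],[0,0.2,0.8,0],[0,0.5,0.8,0],[0,0.8,0.8,0],[0,0.8,0.8,0]]'
python3 -m handwheel '[[0,0,0,0],[0,0,0,0]]' -0.03
python3 -m handwheel '[[0,0,-3,0],[0,0,-3.8,0],[0,0,-3.8,0]]'
python3 -m handwheel '[[-4.5,-0.3,0,0],[-4.5,-0.3,0,0],[-4.5,-0.3,0,0],[-4.5,-0.3,0,0]]' -1
python3 -m handwheel '[[0,0,3.8,0],[0,0,3.8,0],[0,0,3.8,0]]'
python3 -m handwheel '[[0.5,0,0,0],[1,0,0,0],[1.5,0,0,0],[2,0,0,0],[2.5,0,0,0],[3,0,0,0],[3.5,0,0,0],[3.8,0,0,0],[4.0,0,0,0],[4.3,0,0,0],[4.3,0,0,0]]'
python3 -c "
from h import *
incase()"
python3 -m handwheel '[[-0.6,0,0,0],[-0.8,0,-6,0],[-0.8,0,-12,0],[-0.8,0,-18,0],[-0.8,0,-18,0]]'
python3 - <<'E'
from h import *
c=cam('top')
for b in boxes(c): print(b[0],b[1].round(4),round(b[2],1))
plan(.3763,.2889,.12,97)
E
```

```text
time: 34.67
position: [0.5917, -0.0006, 0.0121]
tool_rot: [0.691, 0.723, -0.006, -0.005]
contact_force: [-18.2, 5.8, 15.9]
finger_gap: 0.0375
time: 34.92
position: [0.6011, 0.0, 0.0126]
tool_rot: [0.69, 0.724, 0.002, 0.001]
contact_force: [-0.4, 0.5, -0.2]
finger_gap: 0.0416
time: 35.3
position: [0.6001, -0.0002, 0.05]
tool_rot: [0.69, 0.723, 0.001, 0.001]
contact_force: [-0.1, 0.8, -0.7]
finger_gap: 0.0426
time: 35.8
position: [0.5984, -0.0447, 0.0491]
tool_rot: [0.69, 0.724, -0.0, -0.0]
contact_force: [-0.5, 0.3, -1.3]
finger_gap: 0.0103
time: 36.17
position: [0.5991, -0.0449, 0.0123]
tool_rot: [0.69, 0.724, 0.0, 0.0]
contact_force: [0.1, 0.2, 0.5]
finger_gap: 0.0003
time: 37.55
position: [0.5966, -0.0079, 0.0118]
tool_rot: [0.691, 0.723, -0.003, 0.002]
contact_force: [5.3, -23.0, 0.5]
finger_gap: 0.0006
case xy [ 0.0229 -0.0149] 0.0118 [  5.3 -23.    0.5]
time: 38.17
position: [0.5998, -0.0092, 0.1974]
tool_rot: [0.69, 0.724, 0.005, 0.003]
contact_force: [-0.5, 1.3, 0.3]
finger_gap: 0.0005
yellow [0.3763 0.2889] 7.0
to (0.376,0.289,0.120): [ 30.81 -20.75   7.35] turn -4.3 (j6 -1.78)  t=38.2
```

```bash
python3 -m handwheel '[[3,-4,0,0],[7,-8,0,0],[12,-12,0,-4.3],[17,-16,0,-4.3],[22,-20,0,-4.3],[27,-20.7,0,-4.3],[30.8,-20.7,3,-4.3],[30.8,-20.7,7.3,-4.3],[30.8,-20.7,7.3,-4.3],[30.8,-20.7,7.3,-4.3],[30.8,-20.7,7.3,-4.3]]' 0.3
python3 - <<'E'
from h import *
plan(.3763,.2889,.0065,97)
E
```

```text
time: 39.6
position: [0.3763, 0.2881, 0.12]
tool_rot: [0.663, 0.749, 0.001, -0.0]
contact_force: [-0.6, 0.4, 0.4]
finger_gap: 0.0567
to (0.376,0.289,0.006): [ 0.06 -0.02 11.35] turn -0.1 (j6 -2.45)  t=39.6
```

```bash
python3 -m handwheel '[[0.1,0,6,0],[0.1,0,10.5,0],[0.1,0,11.4,0],[0.1,0,11.4,0],[0.1,0,11.4,0]]'
python3 -m handwheel '[[0,0,0,0],[0,0,0,0],[0,0,0,0],[0,0,0,0]]' -1
python3 -m handwheel '[[0,0,-6,0],[0,0,-12,0],[0,0,-19,0],[0,0,-19,0],[0,0,-19,0]]'
python3 - <<'E'
from h import *
plan(*cw(.018,-.046),.0185,92.65)
c=cam('top')
for b in boxes(c): print(b[0],b[1].round(4),round(b[2],1))
cv2.imwrite('pics/t4.png',cv2.resize(c['color'][150:225,190:310],(800,500),interpolation=cv2.INTER_CUBIC))
E
```

```text
time: 40.22
position: [0.3765, 0.2899, 0.0065]
tool_rot: [0.663, 0.749, 0.002, -0.0]
contact_force: [0.7, 0.3, -0.2]
finger_gap: 0.0565
time: 40.72
position: [0.3758, 0.2891, 0.0052]
tool_rot: [0.663, 0.749, 0.001, -0.0]
contact_force: [-1.6, -0.9, 6.0]
finger_gap: 0.0381
time: 41.35
position: [0.375, 0.2882, 0.1942]
tool_rot: [0.663, 0.749, -0.0, -0.0]
contact_force: [-0.1, 0.1, -1.0]
finger_gap: 0.0375
to (0.593,-0.039,0.018): [-35.14  17.7   17.54] turn 4.3 (j6 -2.45)  t=41.4
green [0.5897 0.133 ] 0.7
orange [ 0.5522 -0.4614] 25.4
orange [0.5931 0.0961] 0.5
orange [0.5967 0.019 ] 0.2
yellow [0.5949 0.0576] 0.4
```

View pics/t4.png

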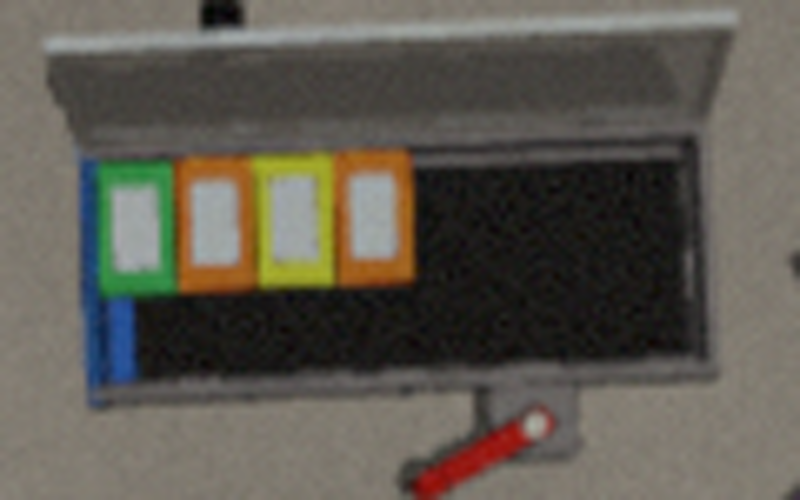

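Four boxes stand straight and closed up: their near ends at y 295, 292, 287 and 283 follow the case's tilt. Placing the fifth.

```bash
python3 -m handwheel '[[-5,3,0,0],[-10,6,0,2],[-15,9,0,4.3],[-20,12,0,4.3],[-25,15,0,4.3],[-30,17.7,0,4.3],[-35.1,17.7,0,4.3],[-35.1,17.7,0,4.3],[-35.1,17.7,0,4.3],[-35.1,17.7,6,4.3],[-35.1,17.7,12,4.3],[-35.1,17.7,16,4.3],[-35.1,17.7,17.5,4.3],[-35.1,17.7,17.5,4.3],[-35.1,17.7,17.5,4.3]]'
python3 - <<'E'
from h import *
plan(*cw(.018,-.046),.0125,92.65)
E
```

```text
time: 43.28
position: [0.5954, -0.0377, 0.0214]
tool_rot: [0.69, 0.724, 0.001, 0.001]
contact_force: [0.2, -1.4, -0.9]
finger_gap: 0.0379
to (0.593,-0.039,0.013): [-0.13 -0.24  0.89] turn 0.1 (j6 -1.73)  t=43.3
```

```bash
python3 -m handwheel '[[0,0,0.8,0],[0,0.2,0.8,0],[0,0.4,0.8,0],[0,0.7,0.8,0],[0,0.7,0.8,0]]'
python3 -m handwheel '[[0,0,0,0],[0,0,0,0]]' -0.03
python3 -m handwheel '[[0,0,-3,0],[0,0,-3.8,0],[0,0,-3.8,0]]'
python3 -m handwheel '[[-4.5,-0.3,0,0],[-4.5,-0.3,0,0],[-4.5,-0.3,0,0],[-4.5,-0.3,0,0]]' -1
python3 -m handwheel '[[0,0,3.8,0],[0,0,3.8,0],[0,0,3.8,0]]'
python3 -m handwheel '[[0.5,0,0,0],[1,0,0,0],[1.5,0,0,0],[2,0,0,0],[2.5,0,0,0],[3,0,0,0],[3.5,0,0,0],[3.8,0,0,0],[4.0,0,0,0],[4.3,0,0,0],[4.3,0,0,0]]'
python3 -c "
from h import *
incase()"
python3 -m handwheel '[[-0.6,0,0,0],[-0.8,0,-6,0],[-0.8,0,-12,0],[-0.8,-6,-15,0],[-0.8,-12,-15,0],[-0.8,-18,-15,0],[-0.8,-18,-15,0],[-0.8,-18,-15,0],[-0.8,-18,-15,0]]'
python3 - <<'E'
from h import *
c=cam('top')
for b in boxes(c,.032): print(b[0],b[1].round(4),round(b[2],1))
cv2.imwrite('pics/t5.png',cv2.resize(c['color'][150:225,190:310],(800,500),interpolation=cv2.INTER_CUBIC))
incase()
E
```

```text
time: 43.9
position: [0.5989, -0.0383, 0.0113]
tool_rot: [0.691, 0.723, -0.002, -0.001]
contact_force: [-5.6, -0.1, 3.2]
finger_gap: 0.0374
time: 44.15
position: [0.602, -0.0379, 0.0119]
tool_rot: [0.69, 0.724, 0.001, 0.001]
contact_force: [-0.1, -0.6, 0.0]
finger_gap: 0.0418
time: 44.52
position: [0.6014, -0.0378, 0.05]
tool_rot: [0.69, 0.723, 0.001, 0.001]
contact_force: [-0.6, 0.5, -0.7]
finger_gap: 0.0422
time: 45.02
position: [0.5998, -0.0824, 0.0491]
tool_rot: [0.69, 0.724, -0.0, -0.0]
contact_force: [-0.6, 0.5, 0.2]
finger_gap: 0.0101
time: 45.4
position: [0.6006, -0.0827, 0.0123]
tool_rot: [0.69, 0.724, 0.0, 0.0]
contact_force: [0.2, 0.6, -0.7]
finger_gap: 0.0005
time: 46.78
position: [0.5982, -0.0458, 0.0119]
tool_rot: [0.69, 0.723, -0.003, 0.002]
contact_force: [3.9, -24.4, 0.2]
finger_gap: 0.0004
case xy [ 0.0228 -0.0529] 0.0119 [  3.9 -24.4   0.2]
time: 47.9
position: [0.4199, -0.056, 0.1616]
tool_rot: [0.69, 0.723, 0.0, 0.0]
contact_force: [-0.1, 0.4, 0.1]
finger_gap: 0.0005
green [0.5889 0.134 ] 0.7
orange [ 0.5516 -0.4593] 25.4
orange [0.5923 0.0957] 0.5
orange [0.5959 0.019 ] 0.2
yellow [0.5941 0.0574] 0.4
yellow [ 0.597  -0.0195] 3.2
case xy [-0.156 -0.055] 0.1614 [ 0.2 -0.1  0.8]
```

View pics/t5.png

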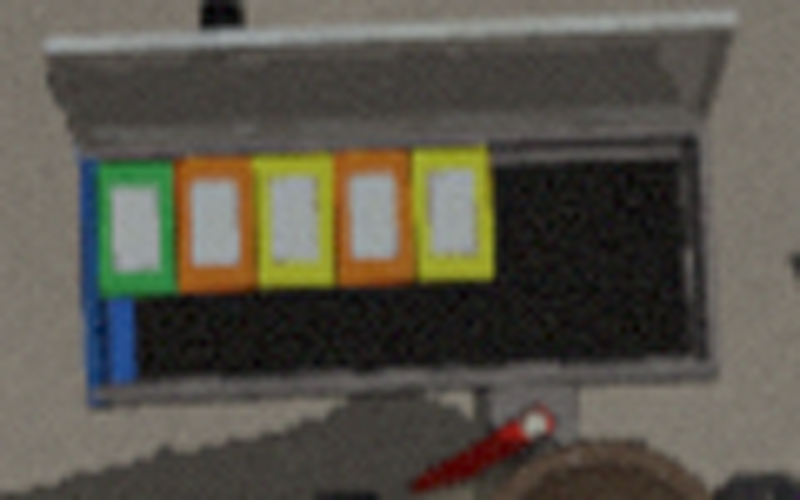

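The row is straight and closed up. Fitted x in the case frame is 21.8–23.5 mm for all, where 23 is flush. I'll press each against the hinge wall from the near side to make sure.

```bash
python3 -c "
from h import *
plan(*cw(-.032,.107),.06,92.65)"
```

```text
to (0.536,0.111,0.060): [16.19 12.4  10.14] turn 0.0 (j6 -1.78)  t=48.0
```

```bash
python3 -m handwheel '[[6,4,0,0],[12,8,0,0],[16.2,12.4,0,0],[16.2,12.4,0,0],[16.2,12.4,6,0],[16.2,12.4,11,0],[16.2,12.4,14.7,0],[16.2,12.4,14.7,0],[16.2,12.4,14.7,0]]' -0.31
python3 -m handwheel '[[0,0.4,0,0],[0,0.8,0,0],[0,1.1,0,0],[0,1.4,0,0],[0,1.6,0,0],[0,1.8,0,0]]'
python3 -c "
from h import *
incase()"
```

```text
time: 49.08
position: [0.536, 0.1113, 0.0156]
tool_rot: [0.69, 0.723, 0.001, 0.0]
contact_force: [-0.1, -1.3, -1.0]
finger_gap: 0.0302
time: 49.82
position: [0.5465, 0.1106, 0.0139]
tool_rot: [0.691, 0.723, -0.006, -0.003]
contact_force: [-18.5, 4.3, 11.4]
finger_gap: 0.0299
case xy [-0.0216  0.1057] 0.0139 [-18.5   4.3  11.4]
```

```bash
python3 -m handwheel '[[0,-1.6,0,0],[-4,-1.6,0,0],[-7.6,-1.6,0,0],[-7.6,-1.6,0,0],[-7.6,-1.2,0,0],[-7.6,-0.8,0,0],[-7.6,-0.4,0,0],[-7.6,-0.2,0,0],[-7.6,0,0,0],[-7.6,0,0,0]]'
python3 -c "
from h import *
incase()"
python3 -m handwheel '[[0,-1.6,0,0],[-2,-1.6,0,0],[-3.8,-1.6,0,0],[-3.8,-1.6,0,0],[-3.8,-1.2,0,0],[-3.8,-0.8,0,0],[-3.8,-0.4,0,0],[-3.8,-0.2,0,0],[-3.8,0,0,0],[-3.8,0,0,0]]'
python3 -c "
from h import *
incase()"
python3 -m handwheel '[[0,-1.2,0,0],[0,-1.4,-6,0],[0,-6,-12,0],[0,-12,-15,0],[0,-15,-15,0],[0,-15,-15,0]]' -1
python3 - <<'E'
from h import *
c=cam('top')
for b in boxes(c,.032):
    a=np.radians(2.65);d=b[1]-[.573,.006];print(b[0],np.round([d@[np.cos(a),np.sin(a)],d@[-np.sin(a),np.cos(a)]],4),round(b[2],1),np.round(b[3],3))
cv2.imwrite('pics/t6.png',cv2.resize(c['color'][150:225,190:310],(800,500),interpolation=cv2.INTER_CUBIC))
E
```

```text
time: 51.08
position: [0.5499, 0.0357, 0.0136]
tool_rot: [0.691, 0.723, -0.006, -0.004]
contact_force: [-13.3, 3.6, 8.8]
finger_gap: 0.0305
case xy [-0.0217  0.0307] 0.0136 [-13.3   3.6   8.8]
time: 52.32
position: [0.5517, -0.0026, 0.0136]
tool_rot: [0.691, 0.723, -0.006, -0.004]
contact_force: [-12.4, 2.4, 8.9]
finger_gap: 0.0299
case xy [-0.0217 -0.0076] 0.0136 [-12.4   2.4   8.9]
time: 53.08
position: [0.4064, -0.009, 0.1658]
tool_rot: [0.69, 0.724, 0.002, 0.001]
contact_force: [0.4, 0.3, 0.3]
finger_gap: 0.0002
green [0.0234 0.1255] 0.7 [0.032 0.061]
orange [0.0235 0.0887] 0.5 [0.035 0.065]
orange [0.0235 0.0119] 0.2 [0.035 0.065]
yellow [0.0235 0.0503] 0.4 [0.035 0.061]
yellow [ 0.0236 -0.025 ] 0.1 [0.039 0.061]
```

View pics/t6.png

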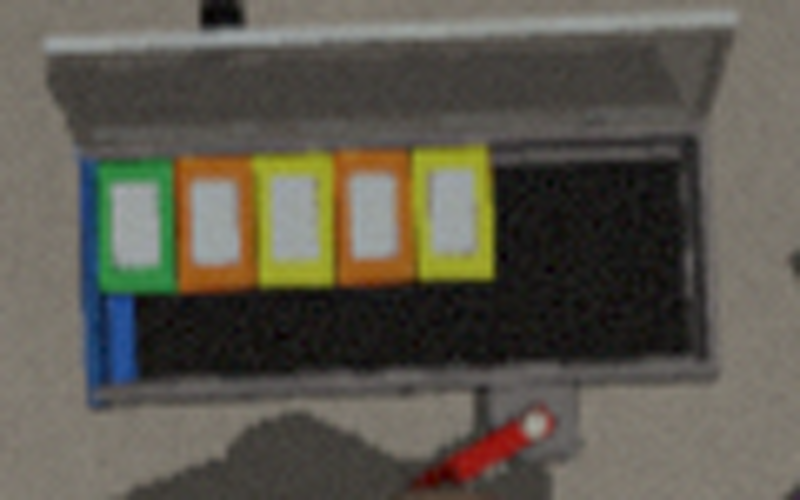

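All five are at x 23.4–23.6 mm, square, at 37–38 mm pitch. One last closing push from the free end, then the lid.

```bash
python3 -m handwheel '[[-2,6,0,0],[-4,12,0,0],[-6.8,19,0,0],[-6.8,19,0,0],[-6.8,19,0,0],[-6.8,19,6,0],[-6.8,19,12,0],[-6.8,19,15.2,0],[-6.8,19,15.2,0],[-6.3,19,15.2,0],[-5.8,19,15.2,0],[-5.4,19,15.2,0],[-5,19,15.2,0],[-4.7,19,15.2,0],[-4.4,19,15.2,0],[-4.2,19,15.2,0],[-4.2,19,15.2,0]]'
python3 -c "
from h import *
incase()"
python3 -m handwheel '[[-0.6,0,0,0],[-0.6,0,-6,0],[-0.6,0,-12,0],[-0.6,0,-18,0],[-0.6,0,-24,0],[3.3,2,-26,0],[3.3,6,-26,0],[3.3,11.5,-26,0],[3.3,11.5,-26,0],[3.3,11.5,-26,0]]'
python3 -c "
from h import *
incase(); plan(*cw(.13,-.02),.125,92.65)"
```

```text
time: 55.25
position: [0.6001, -0.0458, 0.0128]
tool_rot: [0.69, 0.723, -0.002, 0.001]
contact_force: [2.4, -16.1, 0.1]
finger_gap: 0.0003
case xy [ 0.0247 -0.053 ] 0.0128 [  2.4 -16.1   0.1]
time: 56.5
position: [0.713, -0.0035, 0.2715]
tool_rot: [0.69, 0.723, -0.001, -0.001]
contact_force: [-0.3, -0.0, 0.7]
finger_gap: 0.0004
case xy [ 0.1394 -0.016 ] 0.2715 [-0.3 -0.   0.7]
to (0.704,-0.008,0.125): [-0.4  -0.91 14.65] turn 0.0 (j6 -1.74)  t=56.5
```

```bash
python3 -m handwheel '[[0,0,6,0],[0,0,12,0],[0,0,14.1,0],[0,0,14.1,0],[0,-1.5,14.1,0],[0,-3,14.1,0],[0,-4.5,14.1,0],[0,-6.1,14.1,0],[0,-7.4,14.0,0],[0,-8.6,14.0,0],[0,-9.8,14.3,0],[0,-10.9,14.8,0],[0,-10.9,14.8,0]]'
python3 - <<'E'
from h import *
incase()
c=cam('scene'); u,v=map(int,proj(c,[.573,.0,.08])); v0,u0=max(v-75,0),max(u-100,0)
cv2.imwrite('pics/s2.png',cv2.resize(c['color'][v0:v0+150,u0:u0+200],(640,480),interpolation=cv2.INTER_CUBIC))
E
```

```text
time: 58.12
position: [0.6023, -0.009, 0.1233]
tool_rot: [0.691, 0.723, -0.002, -0.001]
contact_force: [0.1, 0.4, 0.3]
finger_gap: 0.0005
case xy [ 0.0286 -0.0164] 0.1233 [0.1 0.4 0.3]
```

View pics/s2.png

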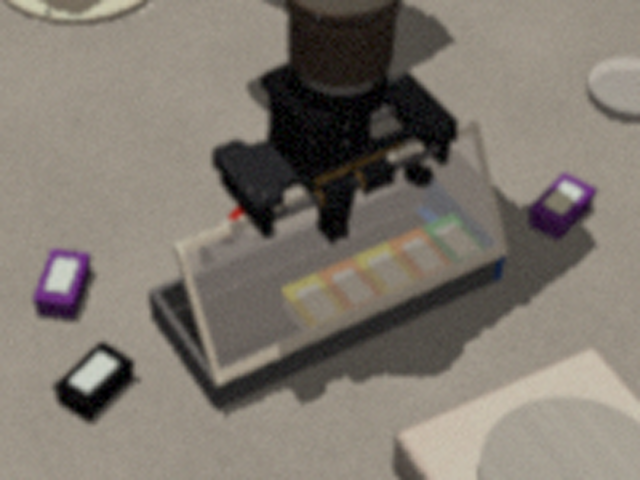

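The lid stands at about 60°, tilted over the row. Continue closing it.

```bash
python3 -m handwheel '[[0,-1,0.7,0],[0,-2,1.4,0],[0,-2.8,2.3,0],[0,-3.6,3.2,0],[0,-4.2,4.3,0],[0,-4.7,5.5,0],[0,-5,6.7,0],[0,-5.2,7.7,0],[0,-5.2,8.1,0],[0,-5.2,8.4,0],[0,-5.2,8.4,0]]'
python3 - <<'E'
from h import *
incase()
E
```

```text
time: 59.55
position: [0.5518, -0.0113, 0.0442]
tool_rot: [0.69, 0.724, -0.001, -0.0]
contact_force: [-11.3, 2.7, 27.5]
finger_gap: 0.0008
case xy [-0.022  -0.0163] 0.0442 [-11.3   2.7  27.5]
```

Lid is shut (tip at 44.2 mm, 27 N). Now the turnbutton: the peg should be at case (-109,-11) mm; I'll approach from behind it.

```bash
python3 -m handwheel '[[0,0,-6,0],[0,-5,-6,0],[-1,-11.5,-6,0],[-1,-11.5,-6,0],[-1,-11.5,-3,0],[-1,-11.5,-1.6,0],[-1,-11.5,-1.6,0],[-1,-11.5,-1.6,0]]'
python3 - <<'E'
from h import *
incase()
c=cam('scene'); u,v=map(int,proj(c,[.5,.0,.08])); v0,u0=max(v-75,0),max(u-100,0)
cv2.imwrite('pics/s3.png',cv2.resize(c['color'][v0:v0+150,u0:u0+200],(640,480),interpolation=cv2.INTER_CUBIC))
E
```

```text
time: 60.55
position: [0.4391, -0.0264, 0.0569]
tool_rot: [0.69, 0.724, 0.0, 0.0]
contact_force: [-0.5, 0.5, 0.1]
finger_gap: 0.0004
case xy [-0.1353 -0.0262] 0.0569 [-0.5  0.5  0.1]
```

View pics/s3.png

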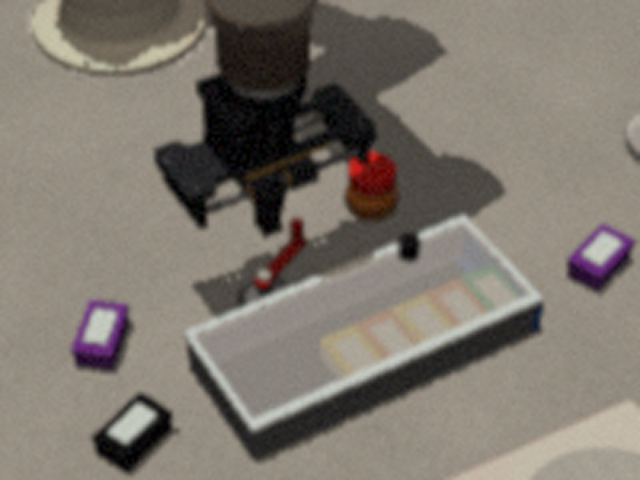

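The lid lies flat shut. The finger is behind the peg (297,230) and clear of the jar. Sweep it around.

```bash
python3 -m handwheel '[[0,0,-0.4,0],[0.6,1,-0.4,0],[1.2,1.7,-0.4,0],[1.8,2.5,-0.4,0],[2.2,3.7,-0.4,0],[2.5,4.9,-0.4,0],[2.4,6.1,-0.4,0],[2.2,7.3,-0.4,0],[1.5,8.5,-0.4,0],[0.7,9.6,-0.4,0],[-0.5,10.4,-0.4,0],[-1.3,10.8,-0.4,0],[-1.9,10.9,-0.4,0],[-2.3,10.9,-0.4,0],[-2.5,10.9,-0.4,0],[-2.5,10.9,-0.4,0]]'
python3 -c "
from h import *
incase()"
```

```text
time: 62.6
position: [0.5483, -0.0413, 0.0605]
tool_rot: [0.691, 0.723, 0.003, -0.002]
contact_force: [-4.1, 22.7, 2.3]
finger_gap: 0.0004
case xy [-0.0268 -0.0461] 0.0605 [-4.1 22.7  2.3]
```

At the stop (22 N). Back off, retreat and check.

```bash
python3 -m handwheel '[[0.8,0,0,0],[0.8,0,-6,0],[0.8,0,-14,0],[0.8,-6,-16,0],[-6,-12,-16,0],[-12,-18,-16,0],[-18,-18,-16,0],[-24,-18,-16,0],[-24,-18,-16,0],[-24,-18,-16,0],[-24,-18,-16,0]]'
python3 - <<'E'
from h import *
c=cam('top'); cv2.imwrite('pics/t7.png',cv2.resize(c['color'][140:270,100:400],(800,347),interpolation=cv2.INTER_CUBIC))
d=cam('scene'); u,v=map(int,proj(d,[.52,.0,.05])); v0,u0=max(v-60,0),max(u-80,0)
cv2.imwrite('pics/s4.png',cv2.resize(d['color'][v0:v0+120,u0:u0+160],(640,480),interpolation=cv2.INTER_CUBIC))
hsv=cv2.cvtColor(c['color'],cv2.COLOR_BGR2HSV); m=cv2.inRange(hsv,(0,150,70),(5,255,255))|cv2.inRange(hsv,(172,150,70),(180,255,255))
for k in cv2.findContours(m,cv2.RETR_EXTERNAL,cv2.CHAIN_APPROX_NONE)[0]:
    if cv2.contourArea(k)>30:
        p=np.array([world(c,*q,.054) for q in cv2.boxPoints(cv2.minAreaRect(k))]); print('red',p.mean(0).round(3),(p[1]-p[0]).round(3),(p[2]-p[1]).round(3))
for x,y in((-.05,.1),(-.05,.0),(-.05,-.12),(.02,-.1),(.05,.0)):
    u,v=proj(c,[*cw(x,y),.044]); print(x,y,'z',world(c,u,v)[2].round(4))
for b in boxes(c,.032): print(b[0],b[1].round(3))
print(r.sense()['time'])
E
```

```text
time: 63.98
position: [0.379, -0.2945, 0.2204]
tool_rot: [0.691, 0.723, -0.0, -0.0]
contact_force: [0.5, -0.1, -1.0]
finger_gap: 0.0003
red [0.406 0.105 0.054] [ 0.    -0.047  0.   ] [-0.046 -0.     0.   ]
red [ 0.53  -0.057  0.054] [ 0.    -0.009  0.   ] [-0.057  0.     0.   ]
red [0.681 0.573 0.054] [ 0.    -0.028  0.   ] [-0.029 -0.001  0.   ]
-0.05 0.1 z 0.0415
-0.05 0.0 z 0.0398
-0.05 -0.12 z 0.043
0.02 -0.1 z 0.0444
0.05 0.0 z 0.047
64.075
```

View pics/t7.png

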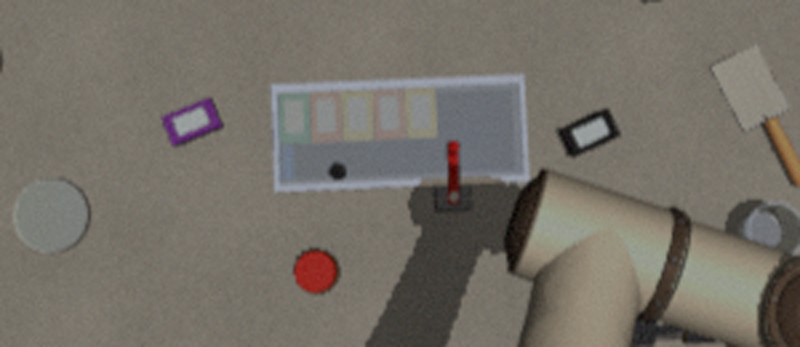

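View pics/s4.png

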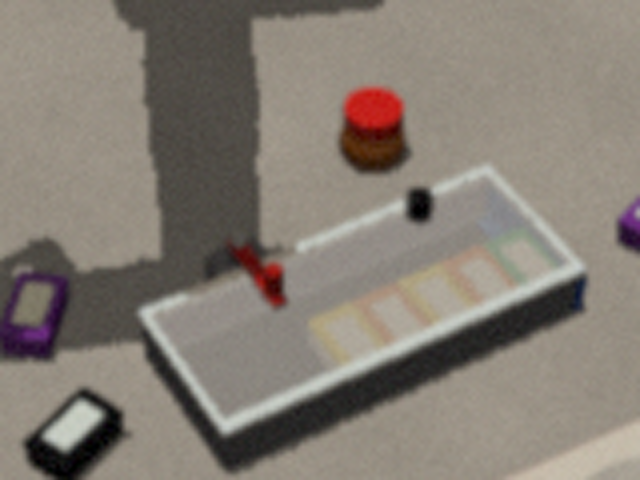

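The bar lies right across the lid's edge (453,165). The lid is flat shut over a straight row of five, and the jar, beaker, dish, spatula and look-alikes are undisturbed. The scene view shows no sixth box anywhere. Handing in.

```bash
python3 -c "
from plant import r
print(r.job_done())"
```

```text
the job is handed in; nothing more can be done
None
```

I put all five sample boxes into the case in one row, shut the lid, turned the turnbutton across its edge and handed the job in at about 64 s. There was one green box; the second green was absent in this run. One orange box was knocked aside during the run, so I measured it again and picked it from its new place.

**Row:** before I shut the lid, all five boxes measured 23.4–23.6 mm along the case's x, where 23 is flush with the hinge wall. They were square to the case, at about 37–38 mm pitch, starting at the blue wall. A final sideways push met about 16 N at the expected place.

**Lid:** the fingertip stopped at 44.2 mm, the height of a shut lid. Camera depth over the lid read 40–47 mm, which is camera scatter around 44 mm.

**Turnbutton:** it was pushed to its stop with 23 N, and both final pictures show it right across the lid's edge.

**Other things:** in the final pictures the jar, dish, beaker, spatula and look-alikes that can be seen are where they were. One purple look-alike is hidden by the arm from above, and only the scene camera shows it. No check failed.

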